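# Clear a stray stone from the tumbler's gear case and close its cover

## Task

The stone tumbler's gear drive is standing open and a stone has fallen in beside the gears, where it would jam them. Take the stone out and put it in the dip cup, then lift the loose gear cover, which has a rib to hold it by, and set it down (do not drop it) on the gear case, the right way round, fully home over both pins. The cover is heavy at its bearing end, so hold it near its balance point to keep it level, and leave the other things on the bench where they stand.

Things in the scene. Friction and masses are not known exactly. Their poses are not given: they have to be found in the camera images.
- gear_case: open grey gear case fixed to the bench, 156 mm long (its x), 98 wide (its y), 30 high, open on top, walls and floor 5 mm thick; low screw ears stand out 12 mm from its long sides, a shaft stub 14 mm from its +x end. Origin: centre of its underside; x along its length towards the big gear, z up. From x = -73 to -5 mm it is empty but for round bosses in its corners (8.5 mm radius, as high as the rim); there the stone lies
- wheel_axis (a point): on the axis of the big gear at rim height, at (42, 0, 30) mm in the case's frame. The gear is 48 mm in diameter, its top 18 mm and its shaft end 24 mm above the case's underside; the pinion, 21 mm in diameter, shaft end 23 mm up, is at (7.5, 0) mm
- case_rim (a point): centre of the gear case's rim plane, 30 mm above its underside; axes as the case's
- pin_a (a point): foot of pin A on the rim plane of the case, at (-64, 36) mm in the case's frame: an upright steel pin of 8 mm diameter, 12.5 mm high above the rim, its upper half tapering to a blunt tip of 3.6 mm
- pin_b (a point): foot of pin B on the rim plane of the case, at (64, -27) mm in the case's frame; same pin. The pins are not symmetrical, so the cover goes home one way round only: bearing boss above the big gear
- cover: loose grey gear cover, a plate 156 x 98 x 5 mm lying flat, rib up, 0.65 to 0.85 kg. Origin: centre of its underside; x along its length towards the bearing boss, z up: when home its axes are parallel to the case's and its origin is at case_rim. The balance point lies on the centre line between x = +2 and +10 mm and differs from cover to cover: the moment or sag in a trial lift shows how far off it the grip is
- rib_mid (a point): middle of the top edge of the cover's rib, at (-24, 0, 27) mm in the cover's frame. The rib, to hold it by, is straight, 12 mm thick, 22 mm high above the plate (top 27 mm above the underside) and runs from x = -64 to +16 mm on the centre line. Its middle is NOT the balance point, which lies 26 to 34 mm nearer the boss
- boss_top (a point): centre of the top of the cover's heavy round bearing boss, at (42, 0, 24) mm in the cover's frame; the boss is 40 mm in diameter and 19 mm high above the plate
- hole_a (a point): centre, on the underside, of the cover's 11.5 mm hole for pin A, at (-64, 36) mm in the cover's frame
- hole_b (a point): centre, on the underside, of the cover's 11.5 mm hole for pin B, at (64, -27) mm in the cover's frame
- stone: the stray stone, a purple oval cabochon, 26 mm (its x) x 36 mm (its y) x 17 mm high, domed, 30 g, lying flat in the gear case. Origin: centre of its underside
- cup: clear round dip cup, open at the top, standing upright; outside diameter about 110 mm at the rim and 82 mm at the foot, 52 mm high, inside about 70 mm across at the floor, floor 3 mm thick; light and loose. Origin: centre of its underside
- rack_end (a point): top of the nearest end of the grey steel file rack that stands on the bench behind the left side of the work, fixed, 110 mm wide and 210 mm high, running away from the robot; pliers stand along its left side, as high. Go over it or round it, on the robot's side, with whatever is carried
- pill_jar: amber open jar, 40 mm diameter, 70 mm high, a bystander; origin: centre of its underside
- gel_bottle: small pink gel bottle, 26 x 44 x 80 mm high, a bystander; origin: centre of its underside
- glue_bottle_a: black glue bottle with a blue tip, 23 x 30 x 88 mm high, a bystander; origin: centre of its underside
- glue_bottle_b: the second glue bottle like it, 23 x 30 x 88 mm high, a bystander; origin: centre of its underside
- vial: clear vial with brown rolls, 24 mm diameter, 76 mm high, a bystander; origin: centre of its underside
- red_mug: red mug, 113 x 154 x 92 mm high, a bystander; origin: under its middle
- tool_cup: cup of tools, 74 x 112 x 188 mm high, a bystander; origin: centre of its underside

How it is judged:
By the outcome, as a careful person would: the job done as asked, in the order asked, and still so for the second after the job is handed in, with the robot touching nothing.
It also fails if it takes over 64 s, if anything falls off the work surface, if the arm or the gripper's body presses on something with over 40 N, if the wrist force passes 120 N, or if a joint passes its speed limit or range.

## Robot

A 6-joint arm with a two-finger parallel gripper is mounted at the origin on a cart in front of the work surface, level with it; the furniture and walls round the work are solid. World frame = base frame: x ahead of the robot, y to its left, z up, the work surface at z = 0. Lengths are in mm, angles in rad, forces in N, time in s.
With the tool pointing down it reaches from about 350 to 975 mm from the base axis. Payload 7.1 kg.
Tool frame: the origin (TCP) lies at the very end of the fingers, on their centre line; the grasp point (between the pads) lies 19 mm behind it (ctrl.grasp_offset is the distance from the TCP to the grasp point, in mm); z points along the fingers, y is the line along which they close (so a half turn about z gives the same grasp; the last joint's range is limited). The gripper opens to 88 mm and grips with 3 to 60 N. Pads are 20 mm wide; open, the fingers measure 115 mm over their backs; the gripper's body (75 mm by 178 mm) begins 61 mm behind the grasp point.
Start: joints at [1.189, 0.423, 1.63, -0, 1.089, -0.019], TCP at [221.776, 584.312, 222.675] pointing down, gripper open.
Joint ranges: [-3, 3], [-0.9, 2.11], [0.09, 2.58], [-1.31, 4.45], [0.11, 2.69], [-2.54, 2.54]. Speed limits (rad/s): [2.39, 2.39, 3.01, 3.14, 3.14, 3.14].

## Interface

Orientations are given as a rotation vector (axis times angle).
In Python, from workcell import ctrl, viewer, ticket, models gives the robot as it stands.
- The arm moves only by the tool play_rows, never from a script. Its arguments are lists of equal length, an entry for each row: "dp": the shift along the world's x, y, z in mm, a list of three; "yaw": the turn about the world's z in degrees. In form: {"dp": [[tx, ty, tz], ...], "yaw": [yaw, ...]}. A call has 1 to 8 rows; each row shifts and turns the commanded pose from where the row before left it; what a row does not reach is not made up. A row lasts 1/12 s, in which the tool goes at most 41.7 mm and 7.16 degrees, less where a joint would pass 70% of its speed; a pose out of reach is approached as far as the arm can. A call is refused whole if a number of a shift passes 41.7 or a number of a turn 7.16, either way. A call with a gripper value outside its range is refused whole. "gripper" is the closure, from 0 (fully open) to 1 (shut), set as the call begins (left out, the last holds). The fingers move at their own pace and stop on an object; the grip force is fixed at half the most. Time passes only in rows, so rows that do not move let the fingers close. It gives the time, the measured TCP pose, the force, the opening and the grip force at its end, in the units of the state.
- ctrl.get_obs(): the state, without advancing time (a new reading comes with each control period).
- viewer.get_image(name): name is "side" or "top" or "wrist"; returns a dict with "pixels" (384x512x3 uint8, red, green, blue), "range_z" (384x512 float32, mm along the optical axis (not along the pixel's ray), 0 where there is no reading), "fx", "fy", "cx", "cy" (pixels), "T" (4x4, takes a point from camera to world coordinates); the wrist camera has in their place "hand_eye" (4x4, takes a point from camera to tool coordinates, whose origin is the TCP and whose axes are the flange's). Camera axes: x right, y up, looking along -z (the intrinsics and any distortion apply to the point x, -y, -z); pixel columns grow to the right and rows downward; lengths in mm; the calibration is good to about 2 mm. The wrist camera is an equidistant fisheye: a pixel r from the principal point sees the ray r / f radians off the axis. A picture is of the moment at which its call begins: read the wrist's pose just before it.
- ticket.close_job(): hands the job in; it is judged then, once.
Trained networks look in a picture, given as the dict that the camera call returned (one of the last four; its "shot" number tells which), for a name from the list of things; names that differ only in an ending like _2 or _b are one class to them, and where a whole thing is asked for, a point or a joint stands for the part that bears it (a point fixed in the world has none). Each returns a list of dicts, best first, with "conf" (0 to 1); they miss things now and then, are a little off and sometimes report something else, mostly with a low value. They report only what shows in the picture. A call takes as long as a camera call.
- models.look_for(picture, name): "bbox" ([centre column, centre row, width, height] in pixels, round what is visible of it).
- models.landmark_of(picture, name): "location" ([column, row] in pixels: a listed point, or the origin of a listed thing).
The state is a dict: "t": time; "qpos": joint angles; "qvel": joint speeds; "joint_torque": joint torques, N m; "ee_pos": TCP position; "orientation": TCP orientation; "ft_force": force on the tool from outside, world axes, zero at the start; "moment": the same for the moment, N m; "width": finger opening in mm; "grasp_force": force on a finger pad.
Only numpy, scipy, OpenCV 4.12 (cv2) and the standard library are available. Lean on these libraries where they do the work, as an engineer would, in place of code of your own. Each camera call takes 0.05 s, during which the arm holds its last target. There are 200 camera calls.

## Working session

There is one attempt and no reset: what is moved stays moved. The work goes in short steps, Python scripts to look and compute and a tool call to move; the robot and the scene stay as the last step left them, time stands still between calls to the robot, and variables do not carry over. Pictures are saved under pics/ and viewed, at most 11 in all, crops included, and the job is handed in when it is done.

Besides the shell and the picture viewer there is one more tool, called after "Emit:" as a command line: name --pt "numbers of a row" for each row, then --argument value for the rest. play_rows: Moves the arm, as the interface text tells. Its arguments: {"type":"object","properties":{"dp":{"type":"array"},"yaw":{"type":"array"},"gripper":{"type":"number"}},"required":["dp","yaw"]}

```bash
mkdir -p pics
cat > h.py <<'E'
import numpy as np,cv2
from scipy.spatial.transform import Rotation as R
from workcell import ctrl,viewer,ticket,models
def pt(p,u,v,z=None):
    # z: world-plane height, else depth
    if 'T' in p:
        T=np.array(p['T']); d=np.array([(u-p['cx'])/p['fx'],-(v-p['cy'])/p['fy'],-1.])
    else:
        a=np.array([(u-p['cx'])/p['fx'],(v-p['cy'])/p['fy']]); r=np.hypot(*a)+1e-9
        d=np.array([a[0]/r*np.sin(r),-a[1]/r*np.sin(r),-np.cos(r)]); d/=-d[2]
        T=p['Tw']
    if z is None:
        k=p['range_z'][int(v)-1:int(v)+2,int(u)-1:int(u)+2]; k=k[k>0]
        if k.size==0: return None
        return T[:3,:3]@(d*np.median(k))+T[:3,3]
    w=T[:3,:3]@d; return T[:3,3]+w*(z-T[2,3])/w[2]
def shot(n):
    o=ctrl.get_obs(); p=viewer.get_image(n)
    if n=='wrist':
        W=np.eye(4); W[:3,:3]=R.from_rotvec(o['orientation']).as_matrix(); W[:3,3]=o['ee_pos']
        p['Tw']=W@np.array(p['hand_eye'])
    return p
def save(p,f): cv2.imwrite('pics/'+f,p['pixels'][:,:,::-1])
E
python3 - <<'E'
from h import *
np.set_printoptions(precision=1,suppress=True)
o=ctrl.get_obs(); print(o['orientation'],o['width'],o['t'])
P={n:shot(n) for n in('top','side','wrist')}
im=np.vstack([cv2.resize(np.hstack([P['top']['pixels'],P['side']['pixels']]),(800,300)),np.hstack([cv2.resize(P['wrist']['pixels'],(400,300)),np.zeros((300,400,3),np.uint8)])])
cv2.imwrite('pics/a.png',im[:,:,::-1])
for n,p in P.items():
    print(n,[p[k] for k in('fx','fy','cx','cy')],p['Tw'][:3,3] if n=='wrist' else np.array(p['T'])[:3,3])
    for k,z in dict(wheel_axis=30,case_rim=30,pin_a=30,pin_b=30,rib_mid=27,boss_top=24,hole_a=5,hole_b=5,stone=5,cup=0,rack_end=210,gear_case=0,cover=0,pill_jar=0,gel_bottle=0,glue_bottle_a=0,vial=0,red_mug=0,tool_cup=0).items():
        for r in models.landmark_of(p,k)[:2]:
            u,v=r['location']; print(n,k,round(r['conf'],2),np.round([u,v]),pt(p,u,v,z))
E
```

```text
[-0.6 -3.1  0. ] 87.73591681210802 0.0
top [378.3763815905635, 378.3763815905635, 252.53224532003168, 194.9420379573787] [ 346.2   18.8 1267.4]
top wheel_axis 0.76 [244. 208.] [551.   77.9  30. ]
top case_rim 0.67 [251. 194.] [601.5  60.8  30. ]
top pin_a 0.8 [232. 206.] [554.  119.1  30. ]
top pin_a 0.74 [349. 163.] [ 759.9 -249.8   30. ]
top pin_b 0.8 [232. 206.] [554.  119.1  30. ]
top pin_b 0.74 [349. 163.] [ 759.9 -249.8   30. ]
top rib_mid 0.71 [343. 203.] [ 620.3 -246.6   27. ]
top boss_top 0.97 [326. 218.] [ 561.  -196.7   24. ]
top boss_top 0.52 [295. 149.] [784.8 -62.4  24. ]
top hole_a 0.87 [355. 202.] [ 636.9 -292.     5. ]
top hole_a 0.64 [318. 220.] [ 555.8 -174.3    5. ]
top hole_b 0.87 [355. 202.] [ 636.9 -292.     5. ]
top hole_b 0.64 [318. 220.] [ 555.8 -174.3    5. ]
top stone 0.6 [250. 182.] [647.3  71.3   5. ]
top cup 0.9 [165. 229.] [444.1 328.3   0. ]
top rack_end 0.64 [189. 170.] [607.7 242.9 210. ]
top gear_case 0.65 [248. 192.] [614.3  75.4   0. ]
top gear_case 0.65 [266. 182.] [660.6  18.2   0. ]
top cover 0.76 [334. 210.] [ 596.6 -224.2    0. ]
top cover 0
[... 1431 characters left out ...]
52.] [592.8  73.1  -0. ]
side cover 0.91 [229. 187.] [ 598.3 -219.9    0. ]
side pill_jar 0.74 [266. 222.] [494.7 -36.5   0. ]
side gel_bottle 0.56 [274. 239.] [478.   35.4   0. ]
side glue_bottle_a 0.78 [256. 295.] [545.6 218.1   0. ]
side glue_bottle_a 0.52 [193. 219.] [711.2 -70.7   0. ]
side vial 0.54 [315. 330.] [423.6 319.6   0. ]
side red_mug 0.55 [176. 182.] [ 778.7 -266.1    0. ]
side tool_cup 0.79 [171. 222.] [775.2 -60.5   0. ]
side tool_cup 0.48 [228. 188.] [ 602.3 -219.2    0. ]
wrist [297.3186396354542, 297.3186396354542, 258.11478532603587, 193.37609865409792] [156.2 608.3 385. ]
wrist cup 0.57 [162. 336.] [435.3 319.5   0. ]
wrist rack_end 0.64 [162. 335.] [281.9 478.1 210. ]
```

View pics/a.png

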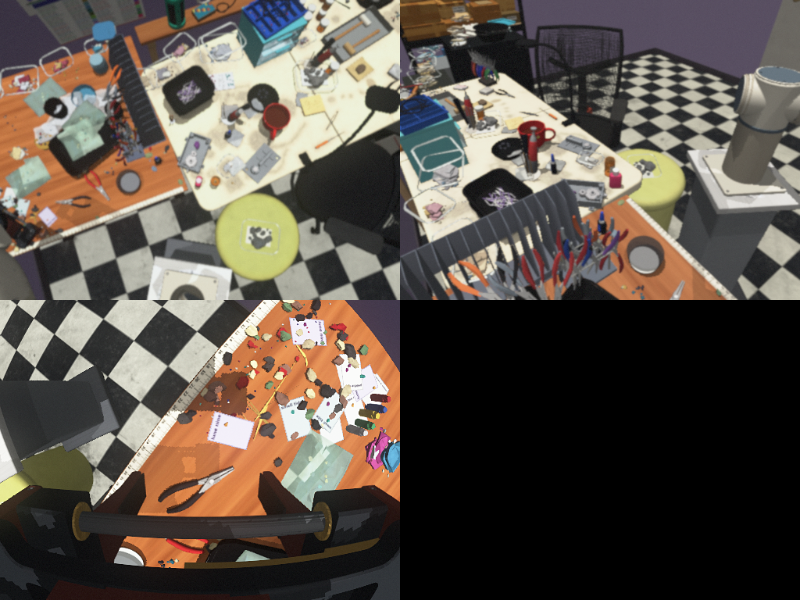

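Emit:
play_rows --pt "23 -30 13" --pt "24 -31 13" --pt "24 -31 13" --pt "24 -31 13" --pt "24 -31 13" --pt "24 -31 13" --pt "24 -31 13" --pt "25 -31 13" --yaw '[0, 0, 0, 0, 0, 0, 0, 0]'

```text
t: 3.67
ee_pos: [414.4, 335.8, 327.5]
orientation: [0.566, 3.09, 0.001]
ft_force: [1.4, 0.1, -0.3]
width: 87.6
grasp_force: 0.0
```

Emit:
play_rows --pt "25 -31 0" --pt "25 -31 0" --pt "25 -31 0" --pt "25 -31 0" --pt "25 -31 0" --pt "25 -31 0" --pt "25 -31 0" --pt "25 -31 0" --yaw '[0, 0, 0, 0, 0, 0, 0, 0]'

```text
t: 4.33
ee_pos: [614.6, 87.7, 326.7]
orientation: [0.567, 3.09, 0.0]
ft_force: [0.7, 0.4, -0.1]
width: 87.9
grasp_force: 0.0
```

Emit:
play_rows --pt "25 -27 0" --pt "24 -27 0" --pt "0 0 0" --yaw '[0, 0, 0]' --gripper 0.45

```text
t: 4.58
ee_pos: [665.9, 30.6, 326.0]
orientation: [0.573, 3.087, -0.002]
ft_force: [-1.5, 0.3, -0.6]
width: 71.0
grasp_force: 0.0
```

```bash
cat > look.py <<'E'
from h import *
import sys
np.set_printoptions(precision=1,suppress=True)
f=sys.argv[1]; p=shot('wrist'); save(p,f)
o=ctrl.get_obs(); print(o['t'],o['ee_pos'],o['orientation'],o['width'],o['qpos'])
print('centre ray',-p['Tw'][:3,2],p['Tw'][:3,3],'tool x',R.from_rotvec(o['orientation']).as_matrix()[:,0])
Z=dict(wheel_axis=24,case_rim=30,pin_a=42,pin_b=42,rib_mid=27,boss_top=24,hole_a=5,hole_b=5,stone=5,gear_case=0,cover=0)
for k in sys.argv[2:]:
    for r in models.landmark_of(p,k)[:3]:
        u,v=r['location']; print(k,round(r['conf'],2),np.round([u,v]),pt(p,u,v,Z[k]),'depth',pt(p,u,v))
E
python3 look.py b.png wheel_axis case_rim pin_a pin_b stone gear_case
```

```text
4.6333 [664.   32.9 325.9] [-0.6 -3.1  0. ] 67.19739147206575 [ 0.   0.4  1.4 -0.   1.3 -1.2]
centre ray [ 0.2 -0.1 -1. ] [600.3  55.4 488.9] tool x [-0.9  0.4  0. ]
wheel_axis 0.86 [262.  86.] [558.8  78.1  24. ] depth [558.9  78.   25.4]
wheel_axis 0.22 [436.  67.] [614.3 380.9  24. ] depth [610.8 299.8 139.9]
case_rim 0.96 [267. 111.] [599.3  70.4  30. ] depth [599.2  70.6  21.6]
case_rim 0.53 [ 98. 205.] [ 631.9 -265.9   30. ] depth [ 633.5 -282.5    6.3]
pin_a 0.78 [277.  72.] [548.8 104.2  42. ] depth [547.4 105.5  30.1]
pin_a 0.71 [251. 156.] [653.8  22.5  42. ] depth [654.2  22.3  38.6]
pin_b 0.78 [277.  72.] [548.8 104.2  42. ] depth [547.4 105.5  30.1]
pin_b 0.71 [251. 156.] [653.8  22.5  42. ] depth [654.2  22.3  38.6]
stone 0.73 [266. 132.] [629.4  57.9   5. ] depth [628.5  57.9  19.9]
gear_case 0.88 [267. 116.] [605.8  69.2   0. ] depth [605.5  68.6  21.2]
gear_case 0.58 [217.  56.] [482.2  29.3   0. ] depth [496.3  32.4  58.5]
gear_case 0.46 [212. 194.] [695.1 -66.    0. ] depth [688.7 -57.7  33.2]
```

View pics/b.png

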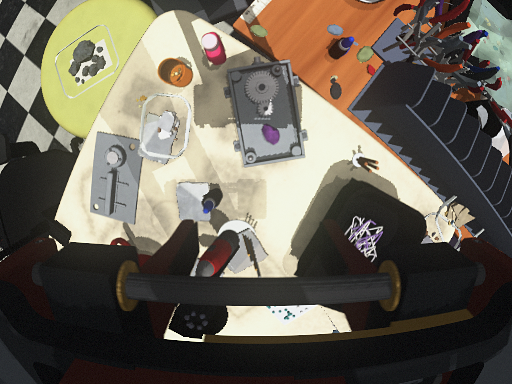

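```bash
cat > seg.py <<'E'
from h import *
np.set_printoptions(precision=1,suppress=True)
def stone(p,near,zt=18):
    hsv=cv2.cvtColor(p['pixels'],cv2.COLOR_RGB2HSV)
    m=cv2.inRange(hsv,(130,60,30),(165,255,255))
    n,l,s,c=cv2.connectedComponentsWithStats(m)
    best=[(i,pt(p,*c[i],12)) for i in range(1,n) if s[i,4]>30]
    i,_=min(best,key=lambda b:np.hypot(*(b[1][:2]-near)))
    v,u=np.where(l==i)
    w=np.array([pt(p,a,b,11)[:2] for a,b in zip(u,v)],np.float32)
    print('stone',len(u),cv2.minAreaRect(w))
    e=np.linalg.eigh(np.cov(w.T)); print(w.mean(0),np.sqrt(e[0])*4,'long axis deg',np.degrees(np.arctan2(*e[1][::-1,1])))
if __name__=='__main__':
    p=shot('wrist'); stone(p,(629,58))
E
python3 seg.py
python3 - <<'E'
from h import *
from workcell import models
p=shot('wrist'); c=p['pixels'][50:180,70:330]; cv2.imwrite('pics/c.png',cv2.resize(c,(800,400),interpolation=cv2.INTER_CUBIC)[:,:,::-1])
np.set_printoptions(precision=1,suppress=True)
for k,z in dict(rib_mid=27,boss_top=24,hole_a=5,hole_b=5,cover=0).items():
    for r in models.landmark_of(p,k)[:3]: print(k,r['conf'],r['location'],pt(p,*r['location'],z))
E
```

```text
stone 235 ((635.1985473632812, 61.556453704833984), (32.30340576171875, 23.273582458496094), 40.362579345703125)
[635.2  62.5] [22.5 35.4] long axis deg -165.67927685370339
rib_mid 0.64 [426.3, 72.0] [612.7 362.9  27. ]
rib_mid 0.58 [105.6, 197.0] [ 622.6 -238.2   27. ]
boss_top 0.59 [110.5, 159.1] [ 566.  -198.8   24. ]
hole_a 0.83 [97.7, 208.7] [ 637.9 -281.     5. ]
hole_a 0.58 [131.8, 151.9] [ 570.  -163.9    5. ]
hole_a 0.4 [262.4, 120.3] [605.8  65.    5. ]
hole_b 0.83 [97.7, 208.7] [ 637.9 -281.     5. ]
hole_b 0.58 [131.8, 151.9] [ 570.  -163.9    5. ]
hole_b 0.4 [262.4, 120.3] [605.8  65.    5. ]
cover 0.58 [113.1, 180.3] [ 601.7 -224.9    0. ]
```

View pics/c.png

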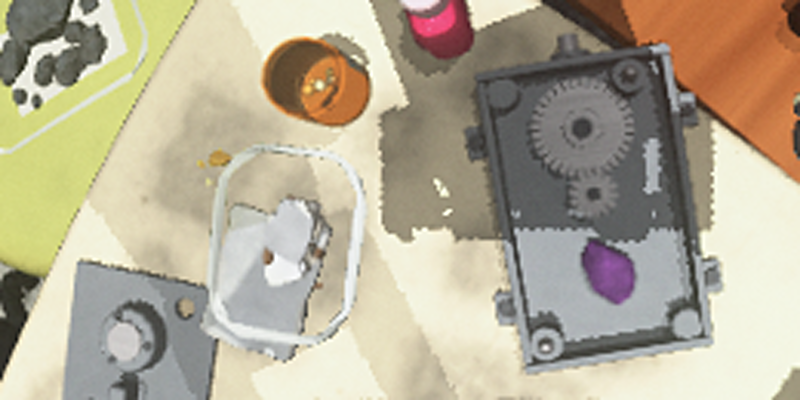

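Emit:
play_rows --pt "-6 6 -33" --pt "-6 6 -33" --pt "-6 6 -33" --pt "-6 6 -33" --pt "-5 5 -33" --pt "0 0 -33" --pt "0 0 0" --yaw '[6, 6, 6, 5, 0, 0, 0]' --gripper 0.55

```text
t: 5.87
ee_pos: [629.0, 64.4, 122.3]
orientation: [0.061, -3.13, 0.001]
ft_force: [-1.6, 0.0, -1.1]
width: 39.5
grasp_force: 0.0
```

```bash
python3 look.py d.png wheel_axis case_rim pin_a gear_case stone; python3 seg.py
```

```text
5.9167 [631.1  64.4 125.6] [ 0.1 -3.1  0. ] 39.63091342932206 [ 0.1  0.6  1.7 -0.   0.9 -1.5]
centre ray [ 0.2  0.  -1. ] [560.8  61.2 286. ] tool x [-1. -0.  0.]
case_rim 0.94 [264. 166.] [600.9  68.3  30. ] depth [602.3  68.5  21.2]
case_rim 0.54 [277. 116.] [557.8  77.   30. ] depth [557.7  77.3  25.3]
pin_a 0.86 [211. 222.] [650.4  23.1  42. ] depth [619.6  36.2 125.8]
pin_a 0.59 [310. 102.] [544.3 102.8  42. ] depth [544.  103.6  37.2]
gear_case 0.75 [264. 162.] [601.6  68.4   0. ] depth [598.6  67.8  21. ]
stone 0.93 [257. 195.] [633.8  62.9   5. ] depth [629.3  62.8  22.2]
stone 656 ((635.5486450195312, 61.68220520019531), (32.783233642578125, 24.908294677734375), 38.655433654785156)
[635.3  62.5] [23.4 35.9] long axis deg -166.5131271580679
```

View pics/d.png

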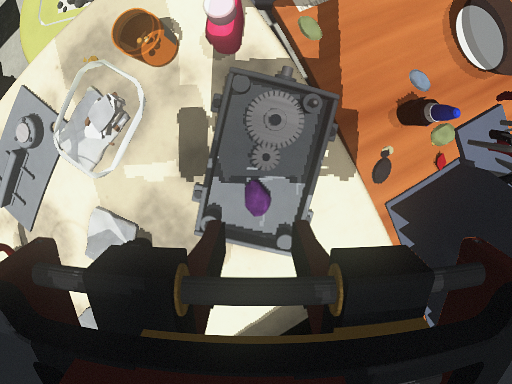

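Emit:
play_rows --pt "2 -1 -24" --pt "1 -1 -24" --pt "0 0 -24" --pt "0 0 -20" --pt "0 0 -16" --pt "0 0 -8" --pt "0 0 0" --yaw '[0, 0, 0, 0, 0, 0, 0]'

```text
t: 6.8
ee_pos: [636.1, 62.4, 11.8]
orientation: [0.06, -3.139, 0.0]
ft_force: [0.6, -0.2, -0.2]
width: 39.1
grasp_force: 0.0
```

Emit:
play_rows --pt "0 0 0" --pt "0 0 0" --pt "0 0 0" --pt "0 0 0" --pt "0 0 0" --pt "0 0 0" --yaw '[0, 0, 0, 0, 0, 0]' --gripper 1

```text
t: 7.3
ee_pos: [637.8, 62.5, 14.0]
orientation: [-0.061, 3.139, 0.0]
ft_force: [-0.5, -0.8, 5.9]
width: 21.6
grasp_force: 30.1
```

Emit:
play_rows --pt "0 0 0" --pt "0 0 0" --pt "0 0 0" --pt "0 0 -2" --pt "0 0 -2" --pt "0 0 0" --pt "0 0 0" --yaw '[3, 3, 0, 0, 0, 0, 0]' --gripper 0.55

```text
t: 7.88
ee_pos: [636.4, 62.5, 8.3]
orientation: [0.224, -3.133, -0.0]
ft_force: [0.2, -0.2, 0.8]
width: 39.3
grasp_force: 0.0
```

Run:
```python
from h import *
o=ctrl.get_obs();print({k:np.round(o[k],2) for k in('ee_pos','width','ft_force','moment')})
```

```text
{'ee_pos': array([636.41,  62.47,   8.31]), 'width': np.float64(39.29), 'ft_force': array([ 0.19, -0.2 ,  0.76]), 'moment': array([ 0.03, -0.03,  0.03])}
```

Emit:
play_rows --pt "0 0 -1" --pt "0 0 0" --pt "0 0 0" --pt "0 0 0" --pt "0 0 0" --pt "0 0 0" --yaw '[0, 0, 0, 0, 0, 0]' --gripper 1

```text
t: 8.38
ee_pos: [636.7, 62.5, 7.6]
orientation: [-0.225, 3.133, -0.0]
ft_force: [-0.5, 0.0, -0.5]
width: 22.8
grasp_force: 30.0
```

Emit:
play_rows --pt "0 0 4" --pt "0 0 8" --pt "0 0 12" --pt "0 0 16" --pt "0 0 20" --pt "0 0 20" --yaw '[0, 0, 0, 0, 0, 0]'

```text
t: 8.88
ee_pos: [636.7, 62.5, 89.4]
orientation: [-0.225, 3.133, -0.0]
ft_force: [0.0, -0.7, -0.7]
width: 22.9
grasp_force: 30.0
```

Emit:
play_rows --pt "0 0 40" --pt "0 0 40" --pt "0 0 40" --pt "0 0 40" --pt "-20 30 0" --pt "-22 32 0" --pt "-22 32 0" --pt "-22 32 0" --yaw '[0, 0, 0, 0, 0, 0, 0, 0]'

```text
t: 9.55
ee_pos: [549.7, 189.3, 249.5]
orientation: [-0.223, 3.132, 0.001]
ft_force: [0.5, -0.1, -0.9]
width: 22.7
grasp_force: 30.0
```

Emit:
play_rows --pt "-22 32 -10" --pt "-22 32 -20" --pt "-24 32 -30" --pt "0 0 0" --pt "0 0 0" --yaw '[0, 0, 0, 0, 0]'

```text
t: 9.97
ee_pos: [486.0, 278.6, 193.5]
orientation: [0.23, -3.132, 0.001]
ft_force: [-0.3, -0.8, -0.3]
width: 23.1
grasp_force: 30.0
```

Run:
```python
from h import *
np.set_printoptions(precision=1,suppress=True)
o=ctrl.get_obs();print(o['ee_pos'],o['width'])
p=shot('wrist'); save(p,'e.png')
for r in models.landmark_of(p,'cup')[:2]: print(r['conf'],r['location'],pt(p,*r['location'],0))
for r in models.look_for(p,'cup')[:2]: print(r['conf'],r['bbox'],pt(p,*r['bbox'][:2],40))
```

```text
[486.  278.6 193.5] 23.05317855156081
0.63 [299.7, 135.3] [431.7 320.4   0. ]
0.95 [306.4, 136.7, 91.1, 92.6] [430.4 321.9  40. ]
```

View pics/e.png

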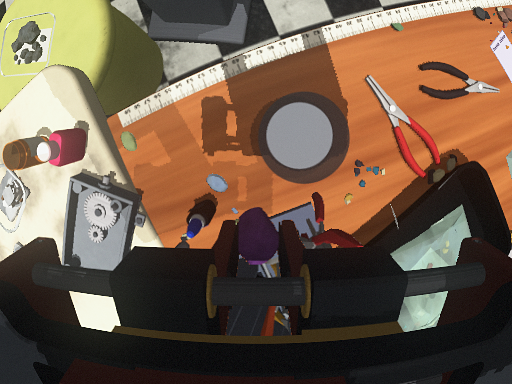

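Emit:
play_rows --pt "-20 15 -5" --pt "-20 15 -15" --pt "-15 12 -30" --pt "0 0 -35" --pt "0 0 -35" --pt "0 0 -28" --pt "0 0 -18" --pt "0 0 -8" --yaw '[0, 0, 0, 0, 0, 0, 0, 0]'

```text
t: 10.78
ee_pos: [433.1, 318.3, 17.9]
orientation: [0.222, -3.132, 0.002]
ft_force: [-0.5, -0.7, 0.3]
width: 23.0
grasp_force: 30.0
```

Emit:
play_rows --pt "0 0 -1" --pt "0 0 0" --pt "0 0 0" --yaw '[0, 0, 0]'

```text
t: 11.03
ee_pos: [434.1, 320.0, 20.0]
orientation: [-0.224, 3.131, 0.002]
ft_force: [0.4, -0.5, -0.5]
width: 22.8
grasp_force: 30.0
```

Emit:
play_rows --pt "-1 1 -6" --pt "-1 0 -5" --pt "0 0 -1" --pt "0 0 0" --yaw '[0, 0, 0, 0]'

```text
t: 11.37
ee_pos: [430.4, 320.6, 6.4]
orientation: [0.225, -3.133, 0.0]
ft_force: [0.4, 0.4, -0.8]
width: 22.7
grasp_force: 30.0
```

Emit:
play_rows --pt "0 0 0" --pt "0 0 0" --pt "0 0 0" --pt "0 0 0" --yaw '[0, 0, 0, 0]' --gripper 0.6

```text
t: 11.7
ee_pos: [430.8, 320.7, 6.7]
orientation: [-0.225, 3.133, 0.0]
ft_force: [-0.3, -0.4, 0.3]
width: 35.0
grasp_force: 0.0
```

Emit:
play_rows --pt "0 0 20" --pt "0 0 35" --pt "0 0 40" --pt "0 0 40" --pt "12 -24 30" --pt "14 -36 10" --pt "15 -38 5" --pt "15 -38 0" --yaw '[0, 0, 0, 0, -5, -6, -6, -6]'

```text
t: 12.37
ee_pos: [487.9, 183.9, 188.7]
orientation: [0.409, 3.111, 0.003]
ft_force: [0.8, 0.2, -0.4]
width: 35.6
grasp_force: 0.0
```

Emit:
play_rows --pt "15 -38 0" --pt "15 -38 0" --pt "15 -38 0" --pt "15 -38 0" --pt "15 -38 0" --pt "15 -38 0" --pt "15 -38 0" --pt "15 -38 0" --yaw '[-5, -5, -5, -4, 0, 0, 0, 0]' --gripper 0.3

```text
t: 13.03
ee_pos: [606.9, -121.4, 186.6]
orientation: [0.913, 3.006, 0.0]
ft_force: [1.4, 0.5, 1.2]
width: 61.6
grasp_force: 0.0
```

Emit:
play_rows --pt "15 -38 -10" --pt "15 -38 -10" --pt "15 -38 -10" --pt "9 -30 0" --pt "0 0 0" --pt "0 0 0" --yaw '[0, 0, 0, 0, 0, 0]'

```text
t: 13.53
ee_pos: [659.9, -263.8, 156.1]
orientation: [-0.917, -3.004, -0.0]
ft_force: [-0.2, 0.5, 0.5]
width: 61.4
grasp_force: 0.0
```

```bash
python3 look.py f.png cover rib_mid boss_top hole_a case_rim wheel_axis pin_a stone
```

```text
13.5833 [ 659.7 -262.4  156.3] [-0.9 -3.  -0. ] 61.427386944584114 [-0.4  0.6  1.5  0.   1.1 -1.4]
centre ray [ 0.2 -0.1 -1. ] [ 602.  -225.5  319.1] tool x [-0.8  0.6  0. ]
cover 0.81 [261. 114.] [ 601.9 -221.8    0. ] depth [ 601.9 -222.1   27.7]
rib_mid 0.71 [262. 142.] [ 625.  -236.8   27. ] depth [ 625.  -236.8   27.7]
rib_mid 0.42 [452.   6.] [605.1  44.3  27. ] depth [605.3  62.8   7. ]
hole_a 0.83 [228. 171.] [ 632.7 -285.3    5. ] depth [ 633.  -285.9    1.6]
hole_a 0.56 [281.  57.] [ 562.7 -169.9    5. ] depth [ 562.2 -169.2    1. ]
pin_a 0.96 [462.  47.] [650.2  10.7  42. ] depth [652.2  20.4  30.7]
pin_a 0.41 [451.   2.] [601.1  31.3  42. ] depth [601.   58.4  12.8]
```

View pics/f.png

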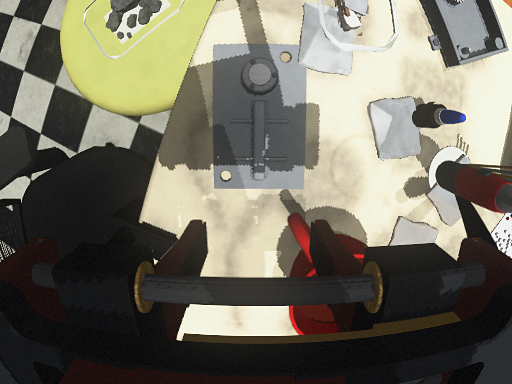

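```bash
cat > cloud.py <<'E'
from h import *
def cloud(p):
    v,u=np.mgrid[0:384,0:512].astype(float)
    if 'T' in p: d=np.stack([(u-p['cx'])/p['fx'],-(v-p['cy'])/p['fy'],-np.ones_like(u)],-1);T=np.array(p['T'])
    else:
        a=(u-p['cx'])/p['fx'];b=(v-p['cy'])/p['fy'];r=np.hypot(a,b)+1e-9;t=np.tan(np.minimum(r,1.5))/r
        d=np.stack([a*t,-b*t,-np.ones_like(u)],-1);T=p['Tw']
    w=(d*p['range_z'][...,None])@T[:3,:3].T+T[:3,3]
    w[p['range_z']<=0]=np.nan; return w
E
python3 - <<'E'
from cloud import *
np.set_printoptions(precision=1,suppress=True)
p=shot('wrist'); W=cloud(p)
w=W[20:210,190:330].reshape(-1,3); z=w[:,2]
g=w[(np.hypot(w[:,0]-602,w[:,1]+224)<110)]
print(np.histogram(g[:,2],bins=np.arange(-6,36,2)))
a=g[(g[:,2]>24.8)&(g[:,2]<34)]; 
a=a[np.hypot(a[:,0]-566,a[:,1]+199)>25]
print('rib',len(a),cv2.minAreaRect(a[:,:2].astype(np.float32)),a[:,:2].mean(0)); vx=cv2.fitLine(a[:,:2].astype(np.float32),cv2.DIST_HUBER,0,.01,.01).ravel(); print(vx,np.degrees(np.arctan2(vx[1],vx[0])))
b=g[(np.hypot(g[:,0]-566,g[:,1]+199)<24)&(g[:,2]>19)]; print('boss',len(b),b.mean(0),cv2.minEnclosingCircle(b[:,:2].astype(np.float32)))
m=((W[...,2]>2.5)&(W[...,2]<40)&(np.hypot(W[...,0]-602,W[...,1]+224)<110)).astype(np.uint8)
n,l,s,c=cv2.connectedComponentsWithStats(m); i=1+s[1:,4].argmax(); q=W[l==i]
print('plate',s[i],cv2.minAreaRect(q[:,:2].astype(np.float32)))
E
```

```text
(array([   0,   12, 1055, 8666,  901, 5297, 4955,  673, 1013,  197,   11,
         25,   40,  327,  285,  417,  612,  335,    0,    0]), array([-6, -4, -2,  0,  2,  4,  6,  8, 10, 12, 14, 16, 18, 20, 22, 24, 26,
       28, 30, 32, 34]))
rib 980 ((622.2445068359375, -237.73121643066406), (11.941106796264648, 79.3095703125), 56.08232879638672) [ 621.6 -237.6]
[   0.8   -0.6  621.7 -237.5] -34.104244
boss 1019 [ 568.2 -201.1   23.1] ((567.813720703125, -200.91265869140625), 18.543731689453125)
plate [  210    25   139   166 14619] ((606.52001953125, -199.7349090576172), (145.65264892578125, 181.18836975097656), 55.13144302368164)
```

Run:
```python
from cloud import *
np.set_printoptions(precision=1,suppress=True,linewidth=150)
p=shot('wrist'); W=cloud(p).reshape(-1,3)
x=np.array([-.829,.559]);y=np.array([-.559,-.829]);c=np.array([622.2,-237.7])+24*x
X=(W[:,:2]-c)@x;Y=(W[:,:2]-c)@y
for s in(1,-1):
  print([ (i,round(float(np.nanmax(W[m,2])),1), round(float(np.nanmedian(W[m,2])),1)) for i in range(-30,26,3) for m in[(abs(X-i)<1.5)&(Y*s>9)&(Y*s<28)] if m.any()])
```

```text
[(-30, 7.0, 5.9), (-27, 7.1, 6.0), (-24, 7.9, 6.0), (-21, 7.4, 6.0), (-18, 7.4, 6.2), (-15, 7.8, 5.9), (-12, 7.3, 6.0), (-9, 7.5, 6.0), (-6, 11.9, 10.2), (-3, 11.7, 6.7), (0, 7.6, 6.3), (3, 7.4, 5.9), (6, 7.8, 5.9), (9, 7.3, 5.7), (12, 7.5, 6.0), (15, 7.0, 5.8), (18, 7.2, 5.8), (21, 7.3, 5.9), (24, 7.6, 6.1)]
[(-30, 7.4, 6.0), (-27, 7.1, 5.7), (-24, 7.5, 6.0), (-21, 7.9, 5.9), (-18, 7.6, 5.9), (-15, 7.6, 6.1), (-12, 7.8, 5.8), (-9, 8.0, 5.9), (-6, 11.5, 10.2), (-3, 12.2, 7.7), (0, 8.3, 5.9), (3, 7.3, 5.9), (6, 7.5, 6.0), (9, 7.7, 5.7), (12, 7.7, 6.1), (15, 7.6, 6.0), (18, 7.3, 5.9), (21, 7.3, 5.8), (24, 14.3, 5.9)]
```

Emit:
play_rows --pt "-16 11 -15" --pt "-16 11 -15" --pt "-16 10 -18" --pt "-14 10 -25" --pt "0 0 -25" --pt "0 0 -22" --pt "0 0 -15" --pt "0 0 -8" --yaw '[0, 0, 0, 0, 0, 0, 0, 0]' --gripper 0.6

```text
t: 14.75
ee_pos: [597.3, -219.8, 11.9]
orientation: [-0.912, -3.004, -0.0]
ft_force: [-0.6, -0.5, 0.5]
width: 35.0
grasp_force: 0.0
```

Emit:
play_rows --pt "0 0 0" --pt "0 0 0" --pt "0 0 0" --yaw '[0, 0, 0]'

```text
t: 15.0
ee_pos: [599.2, -220.7, 14.9]
orientation: [0.912, 3.004, -0.0]
ft_force: [-0.0, -0.7, 0.7]
width: 35.0
grasp_force: 0.0
```

Emit:
play_rows --pt "-1.5 0 -1" --pt "0 0 0" --pt "0 0 0" --pt "0 0 0" --pt "0 0 0" --pt "0 0 0" --pt "0 0 0" --yaw '[0, 0, 0, 0, 0, 0, 0]' --gripper 1

```text
t: 15.58
ee_pos: [597.0, -220.4, 13.3]
orientation: [0.913, 3.005, -0.0]
ft_force: [-1.7, 0.9, 6.2]
width: 11.6
grasp_force: 30.0
```

```bash
cat > st.py <<'E'
from h import *
np.set_printoptions(precision=2,suppress=True)
o=ctrl.get_obs();r=R.from_rotvec(o['orientation']).as_matrix()
print({k:np.round(o[k],2) for k in('t','ee_pos','width','ft_force','grasp_force')},'tool x deg',np.degrees(np.arctan2(r[1,0],r[0,0])),'tilt',r[2])
print('moment in tool axes',r.T@o['moment'],'force tool',r.T@o['ft_force'])
E
python3 st.py
```

```text
{'t': np.float64(15.58), 'ee_pos': array([ 596.96, -220.42,   13.34]), 'width': np.float64(11.6), 'ft_force': array([-1.75,  0.91,  6.17]), 'grasp_force': np.float64(30.0)} tool x deg 146.19675954118162 tilt [-0.  0. -1.]
moment in tool axes [0.19 0.2  0.27] force tool [ 1.96 -0.22 -6.17]
```

Emit:
play_rows --pt "0 0 2" --pt "0 0 3" --pt "0 0 3" --pt "0 0 0" --pt "0 0 0" --pt "0 0 0" --yaw '[0, 0, 0, 0, 0, 0]'

```text
t: 16.08
ee_pos: [596.5, -220.1, 20.5]
orientation: [-0.913, -3.006, -0.0]
ft_force: [-0.9, -0.4, -6.2]
width: 11.8
grasp_force: 30.0
```

```bash
python3 st.py
python3 - <<'E'
from cloud import *
p=shot('wrist');W=cloud(p).reshape(-1,3)
save(p,'g.png')
E
```

```text
{'t': np.float64(16.08), 'ee_pos': array([ 596.48, -220.15,   20.52]), 'width': np.float64(11.8), 'ft_force': array([-0.88, -0.35, -6.19]), 'grasp_force': np.float64(29.99)} tool x deg 146.2200007140303 tilt [ 0. -0. -1.]
moment in tool axes [-0.01  0.06 -0.03] force tool [ 0.54 -0.78  6.19]
```

Emit:
play_rows --pt "0 0 4" --pt "0 0 6" --pt "0 0 6" --pt "0 0 4" --pt "0 0 0" --pt "0 0 0" --pt "0 0 0" --yaw '[0, 0, 0, 0, 0, 0, 0]'

```text
t: 16.72
ee_pos: [596.7, -220.2, 40.9]
orientation: [0.913, 3.006, -0.0]
ft_force: [0.1, -0.1, -6.9]
width: 12.1
grasp_force: 30.0
```

```bash
python3 st.py
cat > sag.py <<'E'
from cloud import *
import sys
np.set_printoptions(precision=4,suppress=True)
p=shot('wrist'); W=cloud(p)
o=ctrl.get_obs(); r=R.from_rotvec(o['orientation']).as_matrix(); t=np.array(o['ee_pos'])
q=(W.reshape(-1,3)-t)@r; q[:,2]*=-1 # tool axes, z up
m=(q[:,0]>22)&(q[:,0]<70)&(abs(q[:,1])>24)&(abs(q[:,1])<46)&(q[:,2]>-20)&(q[:,2]<5)
q=q[m]
for _ in range(3):
    A=np.c_[q[:,:2],np.ones(len(q))]; s=np.linalg.lstsq(A,q[:,2],rcond=None)[0]; e=q[:,2]-A@s; q=q[abs(e)<2.0]
print('plate plane slope x,y, z0',s,len(q),'sag deg',np.degrees(s[:2]))
for lo in range(22,80,12): print(lo,np.median(q[(q[:,0]>lo)&(q[:,0]<lo+12),2]))
E
python3 sag.py; python3 st.py
```

```text
{'t': np.float64(16.72), 'ee_pos': array([ 596.66, -220.23,   40.91]), 'width': np.float64(12.1), 'ft_force': array([ 0.08, -0.13, -6.92]), 'grasp_force': np.float64(29.99)} tool x deg 146.2120554263913 tilt [-0.  0. -1.]
moment in tool axes [ 0.02  0.01 -0.03] force tool [-0.14 -0.06  6.92]
plate plane slope x,y, z0 [ 0.0009  0.0011 -7.2029] 5624 sag deg [0.0512 0.0612]
22 -7.1960148484536575
34 -7.151580866028784
46 -7.160351348497809
58 -7.138753657132109
70 nan
{'t': np.float64(16.77), 'ee_pos': array([ 596.54, -220.21,   40.68]), 'width': np.float64(11.86), 'ft_force': array([ 1.18,  0.11, -6.51]), 'grasp_force': np.float64(29.99)} tool x deg 146.21375093106698 tilt [ 0. -0. -1.]
moment in tool axes [0.03 0.02 0.03] force tool [-0.92  0.75  6.51]
  return _methods._mean(a, axis=axis, dtype=dtype,
  ret = ret.dtype.type(ret / rcount)
```

Emit:
play_rows --pt "0 0 15" --pt "0 0 28" --pt "0 0 30" --pt "0 0 30" --pt "6 10 30" --pt "8 14 30" --pt "10 18 28" --pt "10 18 25" --yaw '[0, 0, 0, 0, 3, 4, 4, 4]'

```text
t: 17.43
ee_pos: [630.8, -159.9, 260.0]
orientation: [0.509, 3.099, -0.0]
ft_force: [0.9, -0.6, -6.8]
width: 12.1
grasp_force: 30.0
```

Emit:
play_rows --pt "10 18 20" --pt "10 18 15" --pt "10 16 8" --pt "7 12 0" --pt "0 0 0" --pt "0 0 0" --yaw '[4, 3.5, 0, 0, 0, 0]'

```text
t: 17.93
ee_pos: [667.1, -95.6, 299.1]
orientation: [-0.307, -3.125, 0.0]
ft_force: [-0.6, -0.6, -6.7]
width: 11.9
grasp_force: 30.0
```

```bash
python3 st.py; python3 look.py i.png case_rim wheel_axis pin_a stone
python3 - <<'E'
from cloud import *
import pickle
np.set_printoptions(precision=1,suppress=True)
p=shot('wrist'); W=cloud(p); pickle.dump((p['pixels'],W,p['Tw'],p['range_z']),open('case.pkl','wb'))
g=W[np.hypot(W[...,0]-600,W[...,1]-69)<100]
print(np.histogram(g[:,2],bins=np.arange(-6,60,3)))
a=g[(g[:,2]>28)&(g[:,2]<34)]; print('rim',len(a),cv2.minAreaRect(a[:,:2].astype(np.float32)))
b=g[(g[:,2]>37)&(g[:,2]<50)]; print('pins',len(b)); 
lab=cv2.kmeans(b[:,:2].astype(np.float32),2,None,(3,50,.1),5,cv2.KMEANS_PP_CENTERS) if len(b)>4 else None
if lab: 
    for i in(0,1): print(lab[2][i],(lab[1]==i).sum(),b[lab[1].ravel()==i].std(0))
E
```

```text
{'t': np.float64(17.93), 'ee_pos': array([667.09, -95.63, 299.07]), 'width': np.float64(11.93), 'ft_force': array([-0.62, -0.64, -6.73]), 'grasp_force': np.float64(29.99)} tool x deg 168.77239604933808 tilt [ 0. -0. -1.]
moment in tool axes [0.04 0.04 0.02] force tool [ 0.47 -0.75  6.73]
17.9833 [666.8 -96.3 298.8] [-0.3 -3.1  0. ] 11.940246594882593 [-0.2  0.4  1.4 -0.   1.3 -1.5]
centre ray [ 0.3 -0.  -1. ] [598.7 -82.6 462.2] tool x [-1.   0.2  0. ]
case_rim 0.94 [359. 102.] [601.8  69.3  30. ] depth [601.8  72.3  21.3]
case_rim 0.73 [420. 167.] [719.1 164.3  30. ] depth [726.7 179.9   2.7]
wheel_axis 0.75 [359.  73.] [557.4  79.9  24. ] depth [557.4  80.1  23.5]
pin_a 0.95 [335. 141.] [652.5  19.4  42. ] depth [620.5 -41.3 292.1]
pin_a 0.8 [376.  62.] [546.5 103.8  42. ] depth [546.  105.5  38.2]
stone 0.22 [376.  64.] [545.2 120.1   5. ] depth [548.2 108.6  30.8]
(array([  78,  748, 2812, 1452, 1540,  149,  141,  259,  788,  336,  275,
        359,  660,   14,    4,   12,    4,    0,    0,    0,    0]), array([-6, -3,  0,  3,  6,  9, 12, 15, 18, 21, 24, 27, 30, 33, 36, 39, 42,
       45, 48, 51, 54, 57]))
rim 939 ((600.6921997070312, 67.76728820800781), (99.25865936279297, 156.17832946777344), 78.16639709472656)
pins 20
[543.8 104.7] 12 [1.4 1.  2.1]
[546.4 106.7] 8 [1.3 1.4 1.4]
```

View pics/i.png

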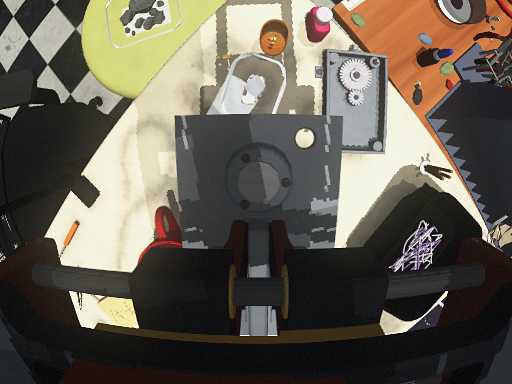

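```bash
cat > fit.py <<'E'
from cloud import *
import pickle
from scipy.optimize import least_squares
np.set_printoptions(precision=2,suppress=True)
pix,W,Tw,rz=pickle.load(open('case.pkl','rb'))
t=np.array([666.9,-96.0,299.0]); a=np.radians(168.77)
X=np.array([np.cos(a),np.sin(a)]);Y=np.array([np.sin(a),-np.cos(a)])  # tool x,y
q=W-t; qx=q[...,:2]@X; qy=q[...,:2]@Y; qz=q[...,2]
# plate in hand
m=((qz>-12)&(qz<-3)&(qx>20)&(qx<90)&(abs(qy)<70)); mm=m.astype(np.uint8)
rows=[]
yy=qy[m]; xx=qx[m]
f=[np.max(xx[(abs(yy-k)<2)]) for k in range(-40,41,8)]; print('front edge tool x',np.round(f,1))
for lo in(25,35,45,55,65): s=(abs(xx-lo)<4); print('sides at',lo,yy[s].min().round(1),yy[s].max().round(1))
b=(qz>7)&(qz<20)&(qx>10)&(qx<70)&(abs(qy)<30); print('boss',np.median(qz[b]),cv2.minEnclosingCircle(np.c_[qx[b],qy[b]].astype(np.float32)),qx[b].mean(),qy[b].mean())
# hole: pixels far below plate surrounded
h=((qz<-60)&(qz>-400)).astype(np.uint8); n,l,s,c=cv2.connectedComponentsWithStats(h[:,:])
for i in range(1,n):
    if 60<s[i,4]<900 and 270<c[i][0]<340 and 110<c[i][1]<170:
        u,v=c[i]; ray=pt(dict(Tw=Tw,fx=297.3186,fy=297.3186,cx=258.1148,cy=193.3761),u,v,t[2]-8.2); d=ray[:2]-t[:2]; print('hole',c[i],s[i],'tool xy (top face)',d@X,d@Y)
# case rim fit
g=W[np.hypot(W[...,0]-600,W[...,1]-69)<105]; r=g[(g[:,2]>27.5)&(g[:,2]<34)][:,:2]
def res(v):
    c,s=np.cos(v[2]),np.sin(v[2]); d=r-v[:2]; x=abs(d[:,0]*c+d[:,1]*s); y=abs(-d[:,0]*s+d[:,1]*c)
    bx=x-75.5;by=y-46.5
    return np.where(np.maximum(abs(bx),0)<abs(by),bx,by)
o=least_squares(res,[600.7,67.8,np.radians(168.2)],loss='cauchy',f_scale=1.5); print('rim fit',o.x[:2],np.degrees(o.x[2]),np.median(abs(o.fun)))
# wheel teeth top
w=g[(g[:,2]>16)&(g[:,2]<22)&(np.hypot(g[:,0]-558,g[:,1]-78)<32)]; print('wheel',cv2.minEnclosingCircle(w[:,:2].astype(np.float32)),w.mean(0))
E
python3 fit.py
```

```text
front edge tool x [71.  70.6 71.  70.8 70.7 70.6 70.7 70.8 70.9 70.6 70.9]
sides at 25 -50.4 47.8
sides at 35 -50.5 47.5
sides at 45 -50.7 47.6
sides at 55 -50.2 48.0
sides at 65 -50.6 47.8
boss 9.968707421522083 ((29.54424285888672, -1.4709701538085938), 24.153589248657227) 34.382994288164234 -1.3997176094614474
hole [304.19 137.95] [296 128  18  20 275] tool xy (top face) 57.00863498073154 25.26052897368146
rim fit [601.47  66.7 ] 168.29590447884362 1.3421367759716851
wheel ((559.220458984375, 79.86892700195312), 31.563344955444336) [560.29  75.55  19.14]
```

Emit:
play_rows --pt "-10 3 -12" --pt "-14 4 -25" --pt "-14 4 -30" --pt "-4 0 -27" --pt "0 0 -14" --pt "0 0 0" --pt "0 0 0" --yaw '[0, 0, 0, 0, 0, 0, 0]'

```text
t: 18.82
ee_pos: [625.5, -85.6, 191.5]
orientation: [-0.31, -3.125, -0.0]
ft_force: [0.7, 0.1, -6.2]
width: 12.0
grasp_force: 30.0
```

```bash
python3 st.py
python3 - <<'E'
from cloud import *
import pickle
p=shot('wrist'); W=cloud(p); pickle.dump((p['pixels'],W,p['Tw'],p['range_z']),open('case.pkl','wb'))
o=ctrl.get_obs(); t=np.round(o['ee_pos'],2)
s=open('fit.py').read().replace('[666.9,-96.0,299.0]',str(list(map(float,t)))); open('fit2.py','w').write(s); print(t)
g=W[np.hypot(W[...,0]-600,W[...,1]-69)<100]
a=g[(g[:,2]>28)&(g[:,2]<34)]; print('rim',len(a),cv2.minAreaRect(a[:,:2].astype(np.float32)))
for k,z in dict(case_rim=30,wheel_axis=24,pin_a=42).items():
  for r in models.landmark_of(p,k)[:2]: print(k,r['conf'],r['location'],pt(p,*r['location'],z))
im=p['pixels'][90:270,300:480]; cv2.imwrite('pics/j.png',cv2.resize(im,(600,600),interpolation=cv2.INTER_CUBIC)[:,:,::-1])
E
python3 fit2.py
```

```text
{'t': np.float64(18.82), 'ee_pos': array([625.54, -85.62, 191.48]), 'width': np.float64(12.02), 'ft_force': array([ 0.75,  0.13, -6.19]), 'grasp_force': np.float64(29.99)} tool x deg 168.6809605134082 tilt [ 0. -0. -1.]
moment in tool axes [ 0.03  0.04 -0.02] force tool [-0.72  0.27  6.19]
[626.59 -85.72 192.73]
rim 1937 ((601.1343383789062, 67.4989242553711), (99.30706787109375, 155.81239318847656), 78.5887222290039)
case_rim 0.61 [385.2, 134.3] [601.07797165  68.5126141   30.        ]
wheel_axis 0.7 [385.2, 96.1] [557.23070958  78.39540216  24.        ]
wheel_axis 0.23 [387.5, 135.0] [603.15170964  74.04270445  24.        ]
pin_a 0.93 [352.3, 186.2] [650.91682779  16.21057466  42.        ]
pin_a 0.58 [407.1, 79.8] [541.5023224  101.88160352  42.        ]
front edge tool x [72.4 72.1 72.4 72.2 72.1 72.1 72.1 72.2 72.4 72.  72.3]
sides at 25 -49.4 48.8
sides at 35 -49.3 48.2
sides at 45 -49.8 48.6
sides at 55 -50.0 48.7
sides at 65 -49.9 48.8
boss 9.693276476258717 ((30.86166000366211, -0.7960137128829956), 24.005197525024414) 34.15522402905908 -0.45578260742774224
hole [304.18 137.88] [296 128  18  20 276] tool xy (top face) 58.58536005429225 25.892232276890507
rim fit [601.09  66.73] 168.55564640222798 1.447947901678404
wheel ((558.9168701171875, 79.34685516357422), 31.859676361083984) [560.3   75.28  19.09]
```

View pics/j.png

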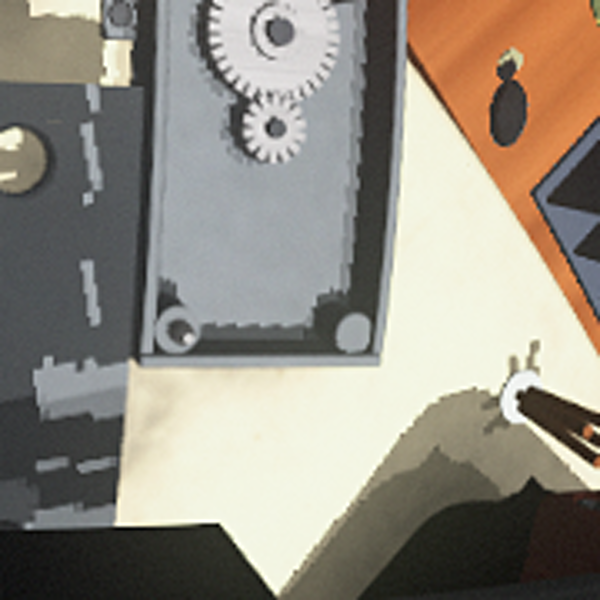

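Run:
```python
from cloud import *
np.set_printoptions(precision=2,suppress=True)
out=[]
for k in range(4):
    p=shot('wrist'); H=np.array(p['hand_eye']); p['Tw']=H.copy(); q=cloud(p)   # tool frame (z down)
    a=q[...,0];b=q[...,1];c=-q[...,2]
    # cover
    h=((c<-60)&(c>-300)).astype(np.uint8); n,l,s,ce=cv2.connectedComponentsWithStats(h)
    i=[i for i in range(1,n) if 60<s[i,4]<900 and 270<ce[i][0]<340 and 110<ce[i][1]<170][0]
    hb=pt(p,*ce[i],8.2)[:2]-[64,27]
    m=(c>-12)&(c<-3)&(a>20)&(a<90)&(abs(b)<70); xx,yy=a[m],b[m]
    fr=np.median([xx[abs(yy-k)<2].max() for k in range(-40,41,8)]); sl=np.median([yy[abs(xx-k)<4].min() for k in(25,35,45,55)]);sr=np.median([yy[abs(xx-k)<4].max() for k in(25,35,45,55)])
    g=q[(np.hypot(a-46,b-149)<170)&(b>70)]; zz=-g[:,2]
    f=g[(zz>-165)&(zz<-158.5)]; rr=cv2.minAreaRect(f[:,:2].astype(np.float32))
    if k==0: print(np.histogram(zz,bins=np.arange(-170,-145,1)))
    print('hole->origin',hb,'edge->origin',fr-78,(sl+sr)/2,'rim',rr,len(f),np.median(-f[:,2]))
print(ctrl.get_obs()['ee_pos'])
```

```text
(array([192, 183, 212, 281, 227, 222, 582, 860, 358,  90,  48,  51,  43,
        68,  58,  49,  59,  63,  53,  55,  59,  57,  42,  43]), array([-170, -169, -168, -167, -166, -165, -164, -163, -162, -161, -160,
       -159, -158, -157, -156, -155, -154, -153, -152, -151, -150, -149,
       -148, -147, -146]))
hole->origin [-6.53 -0.9 ] edge->origin -6.859550965100524 -0.29608727418203173 rim ((34.509117126464844, 188.61279296875), (259.644287109375, 259.1363525390625), 4.679269790649414) 2186 -162.69217017583912
hole->origin [-6.52 -0.9 ] edge->origin -6.863512259462524 -0.49650130278615734 rim ((34.29756164550781, 188.89259338378906), (258.72491455078125, 258.4586181640625), 4.43229866027832) 2225 -162.55927146383593
hole->origin [-6.5  -0.93] edge->origin -6.858125160372225 -0.30345171700248486 rim ((34.01300811767578, 188.84532165527344), (259.882568359375, 257.977294921875), 4.3826823234558105) 2260 -162.3427361572834
hole->origin [-6.51 -0.91] edge->origin -6.857723386353442 -0.41263433518204806 rim ((35.459014892578125, 188.41773986816406), (258.0394287109375, 258.457763671875), 4.683060169219971) 2286 -162.10654595182646
[626.15 -85.32 192.6 ]
```

```bash
python3 - <<'E'
from cloud import *
np.set_printoptions(precision=2,suppress=True)
for k in range(4):
    p=shot('wrist'); p['Tw']=np.array(p['hand_eye']); q=cloud(p); a=q[...,0];b=q[...,1];zz=-q[...,2]
    f=q[(abs(a-54.5)<86)&(abs(b-145)<57)&(zz>-164.5)&(zz<-159)]; rr=cv2.minAreaRect(f[:,:2].astype(np.float32))
    # wheel: shaft/top ring
    w=q[(zz>-176)&(zz<-171)&(np.hypot(a-96,b-145)<34)]
    print('rim',rr,len(f),'pctl x',np.percentile(f[:,0],[.5,99.5]),'y',np.percentile(f[:,1],[.5,99.5]))
    for n in('wheel_axis','case_rim','pin_a'):
        for r in models.landmark_of(p,n)[:2]: print(n,r['location'],pt(p,*r['location'],dict(wheel_axis=168.6,case_rim=162.6,pin_a=150.1)[n])[:2])if k==0 else 0
E
python3 st.py
```

```text
rim ((54.901832580566406, 145.17776489257812), (155.9986114501953, 99.90050506591797), 0.04261859133839607) 1960 pctl x [-22.48 132.49] y [ 95.52 194.03]
wheel_axis [386.2, 95.5] [ 99.9  149.19]
case_rim [379.4, 131.6] [ 56.72 139.14]
pin_a [407.0, 80.8] [117.92 167.5 ]
pin_a [352.4, 182.7] [ -1.2  104.86]
rim ((53.92230987548828, 145.01303100585938), (155.53201293945312, 99.21875762939453), 0.11738271266222) 2061 pctl x [-23.45 131.4 ] y [ 95.57 193.79]
rim ((54.7175407409668, 145.06796264648438), (156.91497802734375, 99.6362533569336), 0.1462865024805069) 2087 pctl x [-23.36 131.31] y [ 95.54 193.94]
rim ((55.228179931640625, 144.95730590820312), (157.93161010742188, 98.9978256225586), 0.2548430562019348) 2099 pctl x [-23.41 131.37] y [ 95.5 193.9]
{'t': np.float64(20.02), 'ee_pos': array([625.73, -85.26, 191.81]), 'width': np.float64(11.86), 'ft_force': array([-0.01, -0.16, -6.51]), 'grasp_force': np.float64(29.99)} tool x deg 168.71331251137062 tilt [ 0. -0. -1.]
moment in tool axes [-0.01  0.06  0.02] force tool [-0.02 -0.16  6.51]
```

Emit:
play_rows --pt "-4 18 0" --pt "-6 30 0" --pt "-7 34 0" --pt "-7 34 -5" --pt "-5 26 -15" --pt "-2.3 12.6 -20" --pt "0 0 -20" --pt "0 0 -10" --yaw '[0, 0, 0, 0, 0, 0, 0, 0]'

```text
t: 20.68
ee_pos: [593.1, 70.4, 119.9]
orientation: [-0.306, -3.124, 0.001]
ft_force: [-1.4, -0.9, -6.6]
width: 12.0
grasp_force: 30.0
```

Emit:
play_rows --pt "0 0 -15" --pt "0 0 -15" --pt "0 0 -10" --pt "0 0 -5" --pt "0 0 0" --pt "0 0 0" --pt "0 0 0" --yaw '[0, 0, 0, 0, 0, 0, 0]'

```text
t: 21.27
ee_pos: [595.2, 69.2, 77.7]
orientation: [0.309, 3.125, 0.0]
ft_force: [0.7, -0.1, -6.9]
width: 11.6
grasp_force: 30.0
```

```bash
python3 st.py
python3 - <<'E'
from h import *
E=[]
for k in range(6):
    p=shot('wrist'); E.append(ctrl.get_obs()['ee_pos'])
print(np.mean(E,0),np.std(E,0)); save(p,'k.png')
E
python3 st.py
```

```text
{'t': np.float64(21.27), 'ee_pos': array([595.25,  69.22,  77.7 ]), 'width': np.float64(11.59), 'ft_force': array([ 0.69, -0.06, -6.89]), 'grasp_force': np.float64(29.99)} tool x deg 168.69918667648867 tilt [-0.  0. -1.]
moment in tool axes [0.   0.04 0.01] force tool [-0.68  0.07  6.89]
[594.97148514  69.33014578  77.5789679 ] [0.18353781 0.03935896 0.17632   ]
{'t': np.float64(21.57), 'ee_pos': array([594.71,  69.37,  77.29]), 'width': np.float64(11.8), 'ft_force': array([-0.18,  0.66, -7.47]), 'grasp_force': np.float64(29.99)} tool x deg 168.71388693608637 tilt [-0.  0. -1.]
moment in tool axes [-0.02  0.07 -0.02] force tool [0.31 0.61 7.47]
```

View pics/k.png

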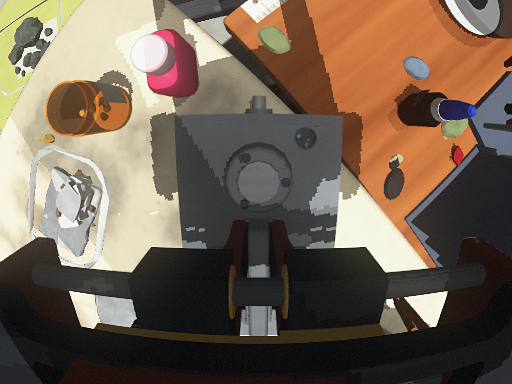

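```bash
cat > pin.py <<'E'
from cloud import *
np.set_printoptions(precision=1,suppress=True,linewidth=200)
p=shot('wrist'); H=np.array(p['hand_eye']); p['Tw']=H; q=cloud(p); z=-q[...,2]
print('cam in tool',H[:3,3]); 
print(z[126:149,294:318].round(0).astype(int))
u0,v0=292,124
s=p['pixels'][124:150,292:318]; cv2.imwrite('pics/l.png',cv2.resize(s,(520,520),interpolation=cv2.INTER_NEAREST)[:,:,::-1])
m=np.zeros(z.shape,bool); m[126:149,294:318]=1
for lo,hi in((-37,-30),(-50,-44)):
    k=m&(z>lo)&(z<hi); print(lo,hi,k.sum(),q[k].mean(0),np.argwhere(k).mean(0)[::-1])
for u,v in((304.2,137.9),): print('hole on top face',pt(p,u,v,8.2))
E
python3 pin.py
```

```text
cam in tool [  69.9   -0.6 -163. ]
[[                  -8                   -8                   -8                   -7                   -7                   -7                   -7                   -7                   -8
                    -8                   -6                   -8                   -7                   -9                   -6                   -8                   -7                   -7
                    -8                   -8                   -7                   -8                   -8                   -6]
 [                  -7                   -9                   -8                   -7                   -9                   -8                   -8                   -7                   -7
                    -7                   -8                   -8                   -8                   -8                   -7                   -7                   -8                   -7
                    -8                   -8                   -8                   -7                   -7                   -7]
 [                  -7                   -6
[... 10215 characters left out ...]
   -8                   -7                   -8                   -8                   -7                   -7                   -8                   -8
                    -8                   -9                  -10                   -8                   -9                   -8                   -9                   -7                   -7
                    -8                   -7                   -7                   -7                   -7                   -7]]
-37 -30 48 [57.3 26.8 34.9] [299.1 135.2]
-50 -44 106 [54.8 31.6 46.8] [303.4 137.7]
hole on top face [57.5 26.1  8.2]pin.py:5: RuntimeWarning: invalid value encountered in cast
  print(z[126:149,294:318].round(0).astype(int))
```

View pics/l.png

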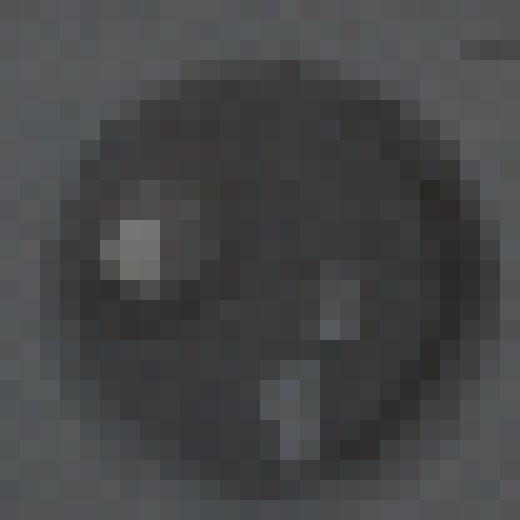

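Emit:
play_rows --pt "0 0.4 -6" --pt "0 0 -8" --pt "0 0 -5" --pt "0 0 -2" --pt "0 0 -2" --pt "0 0 -2" --pt "0 0 -2" --pt "0 0 0" --yaw '[0, 0, 0, 0, 0, 0, 0, 0]'

```text
t: 22.28
ee_pos: [594.3, 69.7, 49.5]
orientation: [-0.309, -3.126, 0.0]
ft_force: [-0.5, -0.3, -7.1]
width: 11.6
grasp_force: 30.0
```

```bash
python3 st.py
```

```text
{'t': np.float64(22.28), 'ee_pos': array([594.33,  69.72,  49.47]), 'width': np.float64(11.65), 'ft_force': array([-0.55, -0.25, -7.09]), 'grasp_force': np.float64(29.99)} tool x deg 168.7108053193291 tilt [ 0. -0. -1.]
moment in tool axes [-0.02  0.03  0.02] force tool [ 0.48 -0.35  7.09]
```

Pins have entered both holes with no side force; about 6 mm to go.

Emit:
play_rows --pt "0 0 -1.5" --pt "0 0 -1.5" --pt "0 0 -1.5" --pt "0 0 -1" --pt "0 0 0" --pt "0 0 0" --yaw '[0, 0, 0, 0, 0, 0]'

```text
t: 22.78
ee_pos: [594.4, 69.7, 44.3]
orientation: [-0.309, -3.126, 0.0]
ft_force: [0.8, -0.0, -7.4]
width: 11.8
grasp_force: 30.0
```

```bash
python3 st.py
```

```text
{'t': np.float64(22.78), 'ee_pos': array([594.4 ,  69.75,  44.26]), 'width': np.float64(11.76), 'ft_force': array([ 0.75, -0.05, -7.35]), 'grasp_force': np.float64(29.99)} tool x deg 168.7120703727325 tilt [ 0. -0. -1.]
moment in tool axes [ 0.02  0.04 -0.01] force tool [-0.75  0.1   7.35]
```

Emit:
play_rows --pt "0 0 -0.5" --pt "0 0 -0.5" --pt "0 0 -0.3" --pt "0 0 0" --pt "0 0 0" --yaw '[0, 0, 0, 0, 0]'

```text
t: 23.2
ee_pos: [594.5, 69.8, 43.3]
orientation: [0.309, 3.126, 0.0]
ft_force: [-0.8, -0.5, -2.0]
width: 11.8
grasp_force: 30.0
```

```bash
python3 st.py
```

```text
{'t': np.float64(23.2), 'ee_pos': array([594.54,  69.76,  43.34]), 'width': np.float64(11.79), 'ft_force': array([-0.79, -0.49, -2.02]), 'grasp_force': np.float64(30.0)} tool x deg 168.71364890543848 tilt [-0.  0. -1.]
moment in tool axes [ 0.09  0.28 -0.05] force tool [ 0.68 -0.63  2.02]
```

Emit:
play_rows --pt "0 0 -0.4" --pt "0 0 -0.3" --pt "0 0 0" --pt "0 0 0" --yaw '[0, 0, 0, 0]'

```text
t: 23.53
ee_pos: [594.6, 69.8, 43.3]
orientation: [0.309, 3.126, 0.0]
ft_force: [-3.6, -0.6, 6.8]
width: 11.7
grasp_force: 30.0
```

Emit:
play_rows --pt "0 0 0" --pt "0 0 0" --pt "0 0 0" --pt "0 0 0" --pt "0 0 0" --yaw '[0, 0, 0, 0, 0]' --gripper 0.6

```text
t: 23.95
ee_pos: [594.6, 69.7, 42.3]
orientation: [0.309, 3.126, 0.0]
ft_force: [-0.5, -0.1, -0.6]
width: 35.0
grasp_force: 0.0
```

Emit:
play_rows --pt "0 0 6" --pt "0 0 15" --pt "0 0 30" --pt "0 0 35" --pt "0 0 35" --pt "15 -5 30" --pt "20 -7 10" --pt "0 0 0" --yaw '[0, 0, 0, 0, 0, 0, 0, 0]'

```text
t: 24.62
ee_pos: [634.4, 57.1, 208.2]
orientation: [0.309, 3.116, 0.002]
ft_force: [0.3, -0.6, -0.5]
width: 35.0
grasp_force: 0.0
```

Run:
```python
from cloud import *
np.set_printoptions(precision=2,suppress=True)
p=shot('wrist'); save(p,'m.png'); W=cloud(p); T=shot('top')
a=np.radians(168.5); c=np.array([601.3,67.8]); d=W[...,:2]-c
x=d@[np.cos(a),np.sin(a)]; y=d@[-np.sin(a),np.cos(a)]; z=W[...,2]
m=(abs(x)<74)&(abs(y)<45)&(abs(y)>12)&(z>20)&(z<45)&(np.hypot(x-42,y)>24)&(np.hypot(x+64,y-36)>10)&(np.hypot(x-64,y+27)>10)
A=np.c_[x[m],y[m],np.ones(m.sum())]; s=np.linalg.lstsq(A,z[m],rcond=None)[0]; print('plate top plane',s,m.sum())
for n,px,py in(('A',-64,36),('B',64,-27)):
    k=(np.hypot(x-px,y-py)<9)&(z>38)&(z<50); print(n,k.sum(),z[k].max() if k.any() else None, x[k].mean(),y[k].mean())
print(ctrl.get_obs()['ee_pos'])
r=models.look_for(T,'stone')[:2]; print([(i['conf'],i['bbox'],pt(T,*i['bbox'][:2],10)) for i in r])
t=T['pixels'][205:255,140:190]; im=np.hstack([cv2.resize(p['pixels'],(512,384)),cv2.resize(t,(280,384))]); cv2.imwrite('pics/n.png',im[:,:,::-1])
```

```text
plate top plane [-0.    0.   36.13] 6371
A 30 44.083650174801676 -63.2241579907616 35.48984748922137
B 32 44.66631614368214 64.1113064356938 -26.352115535911587
[629.38  57.57 203.57]
[]
```

View pics/n.png

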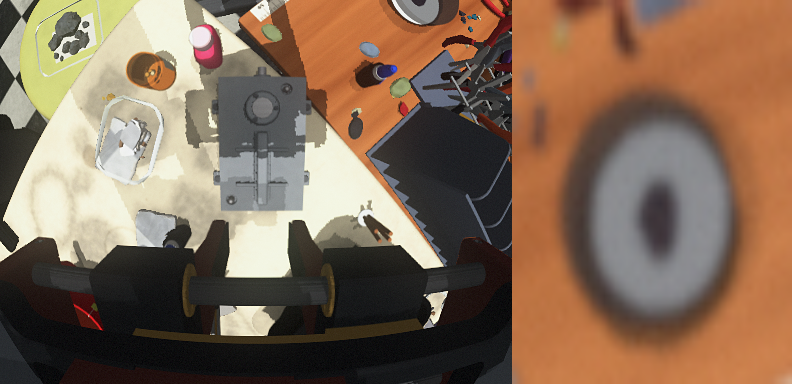

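The cover lies flat: its top plane is level at 36 mm with the depth camera's +1 mm bias. Both pins show through their holes, and the stone is a dark oval in the middle of the cup. I'm handing in.

```bash
python3 -c "
from workcell import ticket
print(ticket.close_job())"
```

```text
the job is handed in; nothing more can be done
None
```

The stone is in the dip cup and the cover sits level on the gear case, the right way round and home over both pins; I handed the job in at about 25 s, and it returned no verdict.

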